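Pin the upper plate to the transmission casting

ROBOT

A 7-joint arm with a two-finger parallel gripper is mounted at the origin on the work surface. World frame = base frame: x ahead of the robot, y to its left, z up, the work surface at z = 0. Lengths are in m, angles in rad, forces in N, time in s.
With the tool pointing down it reaches from about 0.4 to 0.75 m from the base axis. Payload 19.5 kg.
Tool frame: the origin (TCP) lies on the mounting face of the last link; the fingertips stand 173 mm ahead of it and the grasp point (between the pads) lies 155 mm ahead of it (tcp_to_grasp is the distance from the TCP to the grasp point, in m); x points along the fingers, y is the direction in which the jaws open and shut, and the axes are right-handed (so a half turn about x gives the same grasp; the last joint's range is limited). The gripper opens to 85 mm and grips with 20 to 120 N. Pads are 22 mm wide; open, the fingers measure 114 mm over their backs; the gripper's body (76 mm by 85 mm) begins 54 mm behind the grasp point. The pads swing forward as they close: fully open they stand 13 mm farther back than shut.
Start: joints at [-0.042, 0.707, -0.028, 1.485, 0.022, 0.951, -0.075], TCP at [0.575, 0, 0.405] pointing down, gripper open.
Joint ranges: [-2.71, 2.71], [-0.32, 2.16], [-1.57, 1.52], [0, 2.45], [-1.46, 4.6], [0, 2.02], [-2.83, 2.83]. Speed limits (rad/s): [1.89, 1.89, 2.57, 2.57, 3.01, 3.01, 3.01].

INTERFACE

Orientations are given as a unit quaternion [w, x, y, z].
In Python, from workcell import get_state, get_image, camera_model, finish_job, spot_in, tcp_to_grasp gives the robot as it stands.
- The arm moves only by the tool apply_moves, never from a script. Its argument "moves" is a list of rows, each a list of 7 numbers: the shift along the tool's x, y, z in cm, then the turn, a rotation vector about the tool's x, y, z in degrees, then the closure, from -1 (fully open) to 1 (shut). A call has 1 to 20 rows; each row is the pose to reach, as a shift and turn from the pose commanded when the call began, along the tool's axes at that moment; what a row does not reach only later rows make up. A row lasts 1/10 s, in which the tool goes at most 50 mm and 8.59 degrees, less where a joint would pass 70% of its speed; a pose out of reach is approached as far as the arm can. A call with a gripper value outside its range is refused whole. The fingers move at their own pace and stop on an object; "force" is the grip in N (left out, the last holds). Time passes only in rows, so rows that repeat a pose let the fingers close. It gives the time, the measured TCP pose, the force and the opening at its end, in the units of the state.
- get_state(): the state, without advancing time (a new reading comes with each control period).
- get_image(name): name is "scene" or "side" or "wrist"; returns the picture (480x640x3 uint8, red, green, blue); there is no depth.
- camera_model(name): a dict with "fx", "fy", "cx", "cy" (pixels), "R" (3x3) and "t" (3): a world point X has camera coordinates R X + t; the wrist camera has in their place "hand_eye" (4x4, takes a point from camera to tool coordinates, whose origin is the TCP and whose axes are the tool frame's). Camera axes: x right, y down, z forward; pixel columns grow to the right and rows downward; lengths in m; the calibration is good to about 2 mm. The wrist camera is an equidistant fisheye: a pixel r from the principal point sees the ray r / f radians off the axis. A picture is of the moment at which its call begins: read the wrist's pose just before it. camera_model takes no time and is no camera call.
- finish_job(): hands the job in, once; it reports no verdict.
Trained networks look in the newest picture that a camera, given by its name, has taken for a name from the list of things; names that differ only in an ending like _2 or _b are one class to them, and where a whole thing is asked for, a point or a joint stands for the part that bears it (a point fixed in the world has none). Each returns a list of dicts, best first, with "conf" (0 to 1); they miss things now and then, are a little off and sometimes report something else, mostly with a low value. They report only what shows in the picture. A call takes as long as a camera call. They do not tell look-alikes from the thing itself.
- spot_in(camera, thing): "at" ([x, y, z] in m, in world coordinates, good to about 4 mm: the middle of the surface that is visible of it).
The state is a dict: "clock": time; "joint_positions": joint angles; "joint_vel": joint speeds; "joint_torque": joint torques, N m; "position": TCP position; "tool_rot": TCP orientation; "contact_force": force on the tool from outside, world axes, zero at the start; "torque": the same for the moment, N m; "finger_gap": finger opening in m.
Only numpy, scipy, OpenCV 4.12 (cv2) and the standard library are available. Lean on these libraries where they do the work, as an engineer would, in place of code of your own. Each camera call takes 0.05 s, during which the arm holds its last target.

TASK

Take the steel alignment pin out of its wooden block, put it through the hole of the loose upper plate, and shift plate and pin together by feel until the pin drops into the hidden bore of the casting below; then push it fully home, so that its collar sits on the plate, and let go. Be gentle: the pin must never press on the parts with more than 30 N. Leave the gear ring, the tub and the screwdriver where they are.

Things in the scene. Friction and masses are not known exactly. Their poses are not given: they have to be found in the camera images.
- pin: Steel alignment pin, upright at the start, shaft in the wooden block's hole, collar resting on the block. Origin at the centre of its lower tip, z up along the pin. Shaft 12 mm in diameter, 50 mm long, its lowest 4 mm tapering to a flat tip 9 mm across; then a round collar 28 mm across, 50 to 54 mm above the tip; then the square grip, up to 92 mm. 0.1 to 0.2 kg.
- pin_grip (a point): Centre of the pin's square grip (22 x 22 mm, 38 mm tall), 73 mm above the tip; x and y axes square to its faces, z up.
- rack: Fixed light wooden block, 90 x 90 mm and 60 mm high, with one hole 16 mm wide and 56 mm deep in the middle of its top, in which the pin stands. Origin at the centre of its underside.
- stand: Fixed work piece: brown wooden block 200 x 130 x 25 mm, an aluminium casting 150 x 105 x 45 mm clamped on it (top 70 mm above the bench), the loose upper plate on that. Origin: centre of the block's underside, x along its long side. Hidden under the plate, the casting has one upright bore, 13.5 mm wide, 45 mm deep; it does not give. It lies up to 5 mm off the stand's origin in x and in y, differently each time.
- plate: Loose upper steel plate, 110 x 80 x 8 mm, its top 79 mm above the bench. Origin: centre of its underside, axes parallel to the stand's. It stays level and does not turn or lift; it slides along x and y, up to 12 mm either way from where its hole is over the bore, against about 2 N of friction along each axis, and stays where it is left. Its underside is 1 mm above the casting's face.
- plate_hole (a point): Centre of the mouth of the 13.5 mm through hole in the plate's middle, at its top face, z up. A tip put through it meets the casting 9 mm below this point, unless over the bore. At the start the bore's axis lies 2 to 9 mm from here towards the stand's -x, and up to 4.5 mm to either side in its y. With the pin home the tip is 50 mm below this point.
- gear: Bystander: steel gear ring lying flat, 79 mm across, 26 mm high. Origin at the centre of its underside.
- tub: Bystander: white plastic tub with lid, 80 mm across, 80 mm high. Origin at the centre of its underside.
- driver: Bystander: screwdriver with a black handle, lying on the bench.
There are look-alikes about, which are no part of the job. What is meant by the pin is not orange or yellow, and is the smaller of those in its own colour.

How it is judged:
By the outcome, as a careful person would: the job done as asked, in the order asked, and still so for the second after the job is handed in, with the robot touching nothing.
It also fails if it takes over 61 s, if anything falls off the work surface, if the arm or the gripper's body presses on something with over 40 N, if the wrist force passes 120 N, or if a joint passes its speed limit or range.

## Working session

There is one attempt and no reset: what is moved stays moved. The work goes in short steps, Python scripts to look and compute and a tool call to move; the robot and the scene stay as the last step left them, time stands still between calls to the robot, and variables do not carry over. Pictures are saved under pics/ and viewed, and the job is handed in when it is done.

Besides the shell and the picture viewer there is one more tool, called after "Call:" as a command line: name --pt "numbers of a row" for each row, then --argument value for the rest. apply_moves: Moves the arm, as the interface text tells. Its arguments: {"type":"object","properties":{"moves":{"type":"array"},"force":{"type":"number"}},"required":["moves"]}

```bash
mkdir -p pics; ls
cat > h.py <<'E'
import numpy as np, cv2
from workcell import *
from scipy.spatial.transform import Rotation as R
def save(img,n): cv2.imwrite('pics/'+n+'.png',cv2.cvtColor(np.asarray(img),cv2.COLOR_RGB2BGR))
def proj(cm,X):
    c=np.array(cm['R'])@np.array(X)+np.array(cm['t']); return np.array([cm['fx']*c[0]/c[2]+cm['cx'],cm['fy']*c[1]/c[2]+cm['cy']])
def ray(cm,uv):
    d=np.array([(uv[0]-cm['cx'])/cm['fx'],(uv[1]-cm['cy'])/cm['fy'],1.]); Rm=np.array(cm['R']); t=np.array(cm['t'])
    d=Rm.T@d; return -Rm.T@t, d/np.linalg.norm(d)
def wray(cm,uv,pos,q):
    x=(uv[0]-cm['cx'])/cm['fx'];y=(uv[1]-cm['cy'])/cm['fy'];th=np.hypot(x,y)
    d=np.array([np.sin(th)*x/max(th,1e-9),np.sin(th)*y/max(th,1e-9),np.cos(th)])
    H=np.array(cm['hand_eye']);Rt=R.from_quat(np.roll(q,-1)).as_matrix()
    return Rt@H[:3,3]+np.array(pos), Rt@H[:3,:3]@d
def wproj(cm,X,pos,q):
    H=np.array(cm['hand_eye']);Rt=R.from_quat(np.roll(q,-1)).as_matrix()
    p=H[:3,:3].T@(Rt.T@(np.array(X)-np.array(pos))-H[:3,3])
    th=np.arctan2(np.hypot(p[0],p[1]),p[2]);r=np.hypot(p[0],p[1])
    return np.array([cm['cx']+cm['fx']*th*p[0]/r,cm['cy']+cm['fy']*th*p[1]/r])
def atz(o,d,z): return o+d*(z-o[2])/d[2]
def tri(rays):
    A=np.zeros((3,3));b=np.zeros(3)
    for o,d in rays:
        d=d/np.linalg.norm(d);P=np.eye(3)-np.outer(d,d);A+=P;b+=P@o
    X=np.linalg.solve(A,b); return X,[np.linalg.norm((np.eye(3)-np.outer(d/np.linalg.norm(d),d/np.linalg.norm(d)))@(X-o)) for o,d in rays]
E
python3 - <<'E'
from h import *
s=get_state();print(s, tcp_to_grasp)
for c in ['scene','side','wrist']:
    save(get_image(c),c+'0')
    for t in ['pin','rack','stand','plate_hole','plate','pin_grip']:
        print(c,t,[(np.round(d['at'],3).tolist(),round(d['conf'],2)) for d in spot_in(c,t)])
print(get_state()['clock'])
E
```

```text
pics
{'clock': 0.0, 'joint_positions': array([-0.04171862,  0.70706863, -0.02760204,  1.48497701,  0.02199007,
        0.9508718 , -0.07548457]), 'joint_vel': array([ 5.22032765e-04, -4.69910871e-04, -4.12342150e-04, -4.15600952e-04,
        9.10420798e-04,  1.86030848e-03,  3.45386568e-05]), 'joint_torque': array([-3.35119905e-03, -8.83210659e+01,  1.23306759e+00, -2.36173260e+01,
        1.66974653e-02,  6.38553465e-03, -2.14882397e-05]), 'position': array([5.74933174e-01, 1.16671947e-05, 4.04252409e-01]), 'tool_rot': array([-0.49975673, -0.4997321 , -0.50025145,  0.50025947]), 'contact_force': array([0.45058117, 0.11365984, 0.64207864]), 'torque': array([ 0.02123751,  0.04570718, -0.02887538]), 'finger_gap': 0.08512558131012411} 0.1547
scene pin [([0.46, -0.014, 0.096], 0.93), ([0.532, -0.235, 0.073], 0.72), ([0.644, -0.184, 0.102], 0.71), ([0.519, -0.128, 0.09], 0.56)]
scene rack [([0.532, -0.113, 0.059], 0.84)]
scene stand [([0.542, 0.143, 0.066], 0.67)]
scene plate_hole [([0.513, 0.141, 0.081], 0.84)]
scene plate [([0.513, 0.138, 0.078], 0.81)]
scene pin_grip [([0.462, -0.012, 
[... 325 characters left out ...]
and [([0.483, 0.106, 0.067], 0.65)]
side plate_hole [([0.508, 0.136, 0.079], 0.96)]
side plate [([0.503, 0.128, 0.079], 0.92)]
side pin_grip [([0.514, -0.244, 0.076], 0.92), ([0.509, -0.135, 0.092], 0.82), ([0.626, -0.199, 0.101], 0.6), ([0.449, -0.026, 0.097], 0.6)]
wrist pin [([0.634, -0.176, 0.074], 0.85), ([0.516, -0.12, 0.093], 0.78), ([0.463, -0.013, 0.118], 0.78)]
wrist rack [([0.525, -0.111, 0.06], 0.66)]
wrist stand [([0.511, 0.127, 0.07], 0.65)]
wrist plate_hole [([0.506, 0.133, 0.077], 0.83)]
wrist plate [([0.511, 0.135, 0.079], 0.95)]
wrist pin_grip [([0.515, -0.122, 0.094], 0.72), ([0.635, -0.179, 0.066], 0.56), ([0.457, -0.011, 0.116], 0.56), ([0.525, -0.235, 0.01], 0.43)]
1.05
```

View pics/scene0.png

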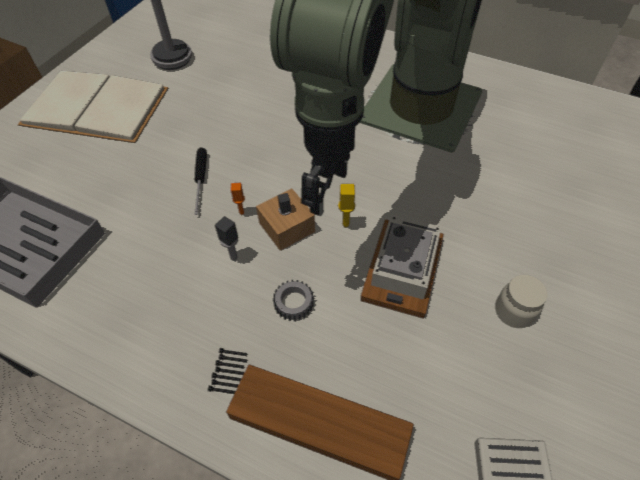

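View pics/side0.png

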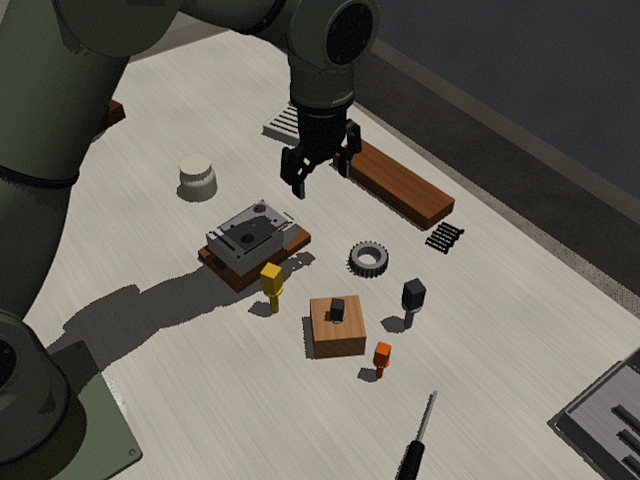

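View pics/wrist0.png

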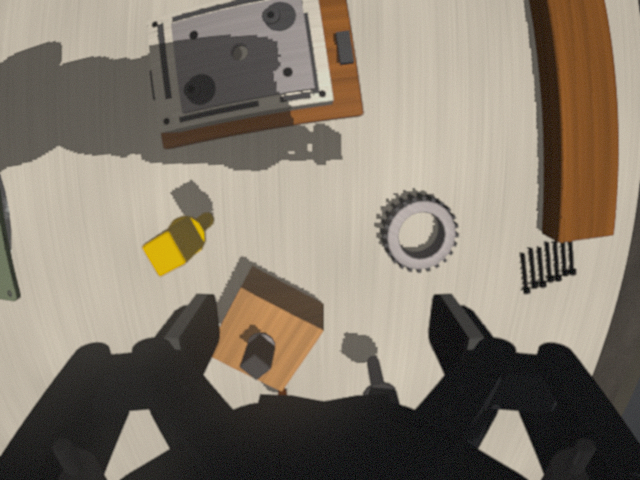

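The scene shows the dark pin in the wooden block (scene (285,203), side (338,308), wrist (258,355)). The plate's middle hole is at wrist (240,52). The larger dark discs are bosses. I'll zoom in for accurate pixels.

Run:
```python
from h import *
def z(n,x,y,w,h,k,o):
    i=cv2.imread(f'pics/{n}.png')[y:y+h,x:x+w]; i=cv2.resize(i,None,fx=k,fy=k,interpolation=cv2.INTER_CUBIC)
    i=np.clip(255*(i/255.)**0.6,0,255).astype(np.uint8); cv2.imwrite(f'pics/{o}.png',i)
a='z'
z('scene0',250,180,70,75,6,'zs_rack');z('side0',300,285,75,80,6,'zd_rack');z('wrist0',200,245,140,150,4,'zw_rack')
z('scene0',355,210,95,110,6,'zs_st');z('side0',190,190,125,105,6,'zd_st');z('wrist0',140,0,230,155,3,'zw_st')
def hst(fs,o):
    im=[cv2.imread(f'pics/{f}.png') for f in fs];H=max(i.shape[0] for i in im)
    im=[cv2.copyMakeBorder(i,0,H-i.shape[0],0,4,cv2.BORDER_CONSTANT) for i in im];print([i.shape for i in im])
```

```text
(no output)
```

View pics/zs_rack.png

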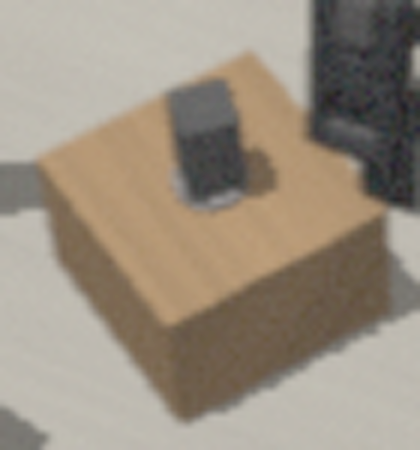

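View pics/zd_rack.png

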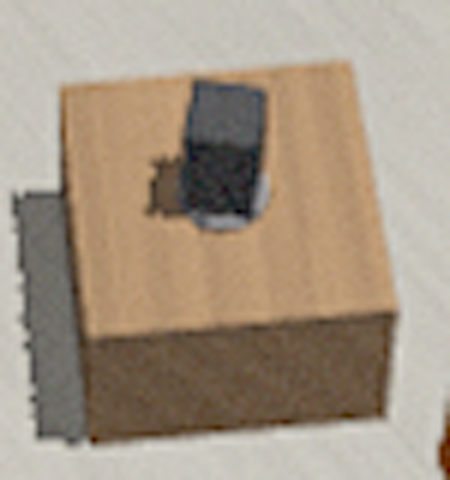

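View pics/zw_rack.png

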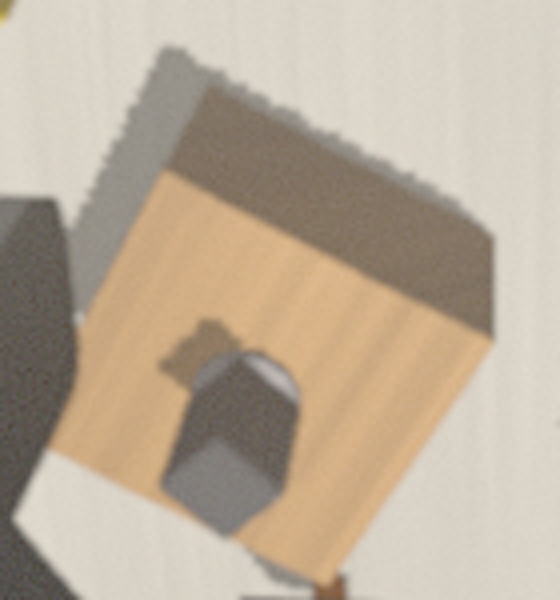

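View pics/zs_st.png

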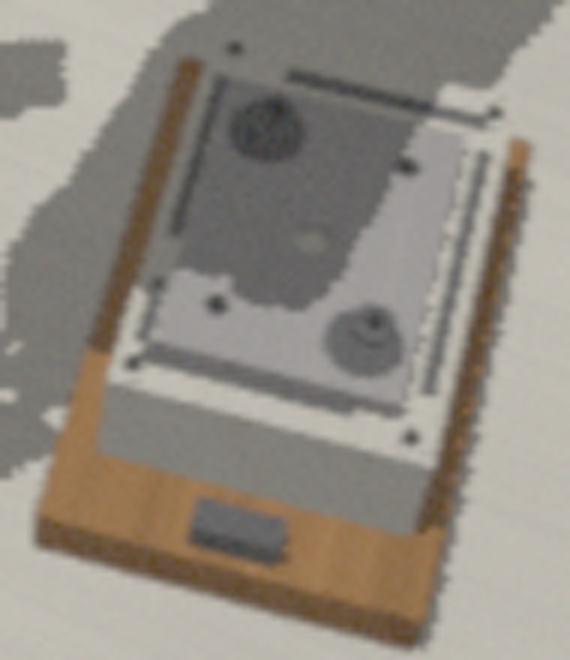

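View pics/zd_st.png

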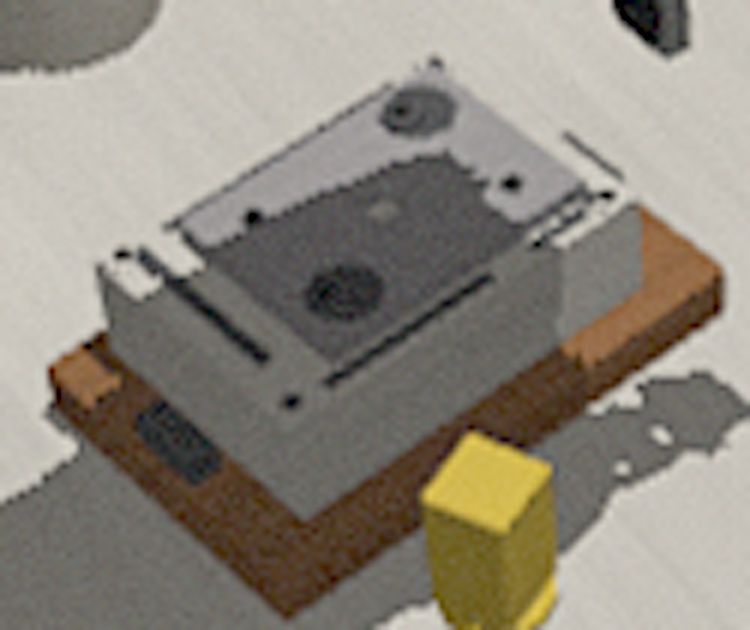

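View pics/zw_st.png

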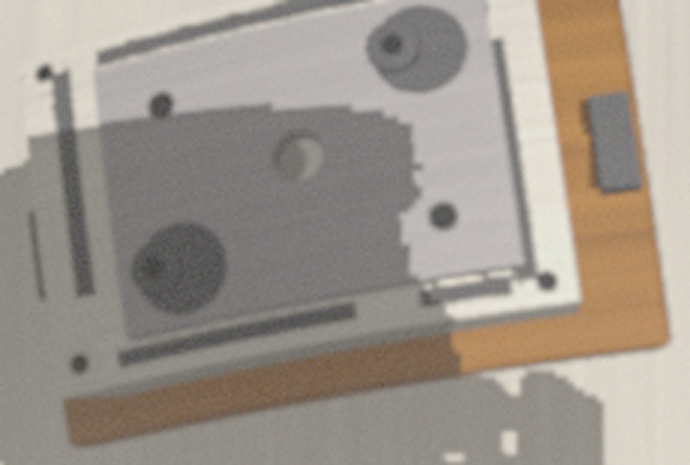

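Run:
```python
from h import *
s=get_state();p,q=s['position'],s['tool_rot']
S,D,W=camera_model('scene'),camera_model('side'),camera_model('wrist')
f=lambda z,o,k:(z[0]/k+o[0],z[1]/k+o[1])
rs=lambda z:ray(S,f(z,(250,180),6)); rd=lambda z:ray(D,f(z,(300,285),6)); rw=lambda z:wray(W,f(z,(200,245),4),p,q)
ss=lambda z:ray(S,f(z,(355,210),6)); sd=lambda z:ray(D,f(z,(190,190),6)); sw=lambda z:wray(W,f(z,(140,0),3),p,q)
def show(n,rays,z=None):
    X,e=tri(rays);print(n,np.round(X*1e3,1),'res',np.round(np.array(e)*1e3,1))
    if z: print('    atz',[np.round(atz(o,d,z)*1e3,1)[:2].tolist() for o,d in rays])
print('cams', np.round(ss((0,0))[0],2),np.round(sd((0,0))[0],2),np.round(sw((0,0))[0],2))
show('hole',[ss((312,242)),sd((384,209)),sw((298,157))],.079)
show('grip-top ctr',[rs((203,106)),rd((227,115)),rw((223,487))],.098)
# rack corners: scene order left,top,right,bottom
for n,z in dict(l=(40,158),t=(250,52),r=(385,210),b=(172,325)).items(): print('S',n,np.round(atz(*rs(z),.06)*1e3,1))
for n,z in dict(tl=(62,87),tr=(350,62),br=(397,310),bl=(88,337)).items(): print('D',n,np.round(atz(*rd(z),.06)*1e3,1))
for n,z in dict(l=(165,170),r=(493,338),b=(325,583)).items(): print('W',n,np.round(atz(*rw(z),.06)*1e3,1))
for n,z in dict(a=(168,93),b=(225,80),c=(240,118),d=(180,135)).items(): print('Sgrip',n,np.round(atz(*rs(z),.098)*1e3,1))
for n,z in dict(a=(195,82),b=(265,88),c=(262,150),d=(186,142)).items(): print('Dgrip',n,np.round(atz(*rd(z),.098)*1e3,1))
for n,z in dict(a=(220,437),b=(283,490),c=(225,537),d=(163,485)).items(): print('Wgrip',n,np.round(atz(*rw(z),.098)*1e3,1))
for n,z,h in [('blk br top',(668,343),.025),('blk bl top',(65,400),.025),('cast br',(580,303),.070),('cast screw bl',(79,364),.07),('screw br',(546,281),.07),('screw tl',(44,73),.07),('plate bl',(128,338),.079),('plate br',(522,268),.079),('plate tl',(98,62),.079),('boss1',(418,48),.079),('boss2',(180,268),.079),('h1',(161,105),.079),('h2',(443,215),.079)]: print('W',n,np.round(atz(*sw(z),h)*1e3,1))
for n,z,h in [('blk',(190,62),.025),('blk',(525,145),.025),('blk',(38,522),.025),('blk',(425,625),.025),('cast screw',(234,48),.07),('cs',(494,112),.07),('cs',(132,362),.07),('cs',(410,437),.07),('boss1',(364,341),.079),('boss2',(266,128),.079),('plate',(405,405),.079),('plate',(160,345),.079),('plate',(465,135),.079),('plate',(222,80),.079)]: print('S',n,np.round(atz(*ss(z),h)*1e3,1))
```

```text
cams [1.07 0.23 0.88] [ 0.14 -0.59  0.9 ] [0.57 0.07 0.37]
hole [508.3 138.   74.7] res [0.6 0.9 1.5]
    atz [[511.8, 138.1], [506.9, 133.4], [508.1, 138.1]]
grip-top ctr [ 513.6 -131.5   99.4] res [0.3 0.5 0.4]
    atz [[512.3, -132.3], [514.6, -131.0], [513.2, -132.1]]
S l [ 531.3 -190.3   60. ]
S t [ 455.4 -147.    60. ]
S r [499.1 -70.3  60. ]
S b [ 574.8 -113.1   60. ]
D tl [498.3 -71.6  60. ]
D tr [ 574.6 -115.7   60. ]
D br [ 529.8 -192.9   60. ]
D bl [ 452.9 -147.9   60. ]
W l [497.9 -69.1  60. ]
W r [ 574.7 -113.1   60. ]
W b [ 529.7 -191.6   60. ]
Sgrip a [ 512.4 -145.8   98. ]
Sgrip b [ 498.8 -131.1   98. ]
Sgrip c [ 511.5 -118.4   98. ]
Sgrip d [ 526.9 -133.2   98. ]
Dgrip a [ 514.3 -116.2   98. ]
Dgrip b [ 529.3 -129.9   98. ]
Dgrip c [ 515.2 -146.6   98. ]
Dgrip d [ 499.4 -131.7   98. ]
Wgrip a [ 513.7 -118.1   98. ]
Wgrip b [ 527.1 -132.3   98. ]
Wgrip c [ 512.3 -146.9   98. ]
Wgrip d [ 499.1 -132.4   98. ]
W blk br top [611.3  88.4  25. ]
W blk bl top [415.   76.6  25. ]
W cast br [582.8  96.7  70. ]
W cast screw bl [440.5  85.9  70. ]
W screw br [573.7 102.7  70. ]
W screw tl [428.  175.3  70. ]
W plate bl [459.6  91.4  79. ]
W plate br [567.5 105.3  79. ]
W plate tl [449.3 172.8  79. ]
W boss1 [540.  167.5  79. ]
W boss2 [475.1 109.7  79. ]
W h1 [468.9 157.1  79. ]
W h2 [546.9 120.   79. ]
S blk [419.6  64.6  25. ]
S blk [402.4 185.2  25. ]
S blk [616.2  90.1  25. ]
S blk [596.8 215.5  25. ]
S cast screw [441.5  84.8  70. ]
S cs [428.8 174.   70. ]
S cs [574.  101.6  70. ]
S cs [561.7 190.6  70. ]
S boss1 [540.3 166.3  79. ]
S boss2 [475.4 108.3  79. ]
S plate [557.  185.8  79. ]
S plate [569.8 108.6  79. ]
S plate [449.2 168.9  79. ]
S plate [463.   87.8  79. ]
```

```bash
cat >> h.py <<'E'
def goal(yaw_deg):  # tool x down, tool y at yaw in world
    a=np.radians(yaw_deg);x=np.array([0,0,-1.]);y=np.array([np.cos(a),np.sin(a),0]);return np.c_[x,y,np.cross(x,y)]
def rel(P,Rg,s=None,cmd=None):
    s=s or get_state();R0=R.from_quat(np.roll(s['tool_rot'],-1)).as_matrix() if cmd is None else cmd[1]
    p0=s['position'] if cmd is None else cmd[0]
    d=R0.T@(np.array(P)-p0)*100;rv=R.from_matrix(R0.T@Rg).as_rotvec()*180/np.pi
    return np.round(d,2),np.round(rv,2)
E
python3 - <<'E'
from h import *
s=get_state();print(np.round(R.from_quat(np.roll(s['tool_rot'],-1)).as_matrix(),3))
for y in (44,-136,-46,134): print(y,rel([.5136,-.1315,.33],goal(y)))
E
```

```text
[[-0.  1. -0.]
 [-0. -0. -1.]
 [-1. -0.  0.]]
44 (array([ 7.47, -6.14, 13.15]), array([-4.4e+01, -0.0e+00,  1.0e-02]))
-136 (array([ 7.47, -6.14, 13.15]), array([1.36e+02, 1.00e-02, 0.00e+00]))
-46 (array([ 7.47, -6.14, 13.15]), array([4.6e+01, 0.0e+00, 1.0e-02]))
134 (array([ 7.47, -6.14, 13.15]), array([-1.34e+02, -1.00e-02,  0.00e+00]))
```

Call:
apply_moves --pt "2.5 -2 4.4 -8 0 0 -1" --pt "5 -4 8.8 -16 0 0 -1" --pt "7.5 -6.1 13.2 -24 0 0 -1" --pt "7.5 -6.1 13.2 -32 0 0 -1" --pt "7.5 -6.1 13.2 -40 0 0 -1" --pt "7.5 -6.1 13.2 -44 0 0 -1" --pt "7.5 -6.1 13.2 -44 0 0 -1" --pt "7.5 -6.1 13.2 -44 0 0 -1" --force 40

```text
clock: 1.85
position: [0.514, -0.132, 0.3297]
tool_rot: [0.651, 0.277, 0.651, -0.277]
contact_force: [-0.4, -0.2, -0.5]
finger_gap: 0.0856
```

Run:
```python
from h import *
s=get_state();save(get_image('wrist'),'wrist1');print(s['clock'],s['position'],s['contact_force'],np.abs(s['joint_vel']).max(),[(d['at'],d['conf']) for d in spot_in('wrist','pin_grip')])
```

```text
1.85 [ 0.51400266 -0.13203246  0.32970825] [-0.38146882 -0.16760961 -0.50210156] 0.007280056292678409 [([0.509, -0.1246, 0.1029], 0.94), ([0.6263, -0.1801, 0.0722], 0.88), ([0.5215, -0.2309, 0.0797], 0.69), ([0.454, -0.0243, 0.1205], 0.57), ([0.5404, 0.0934, 0.0517], 0.36)]
```

View pics/wrist1.png

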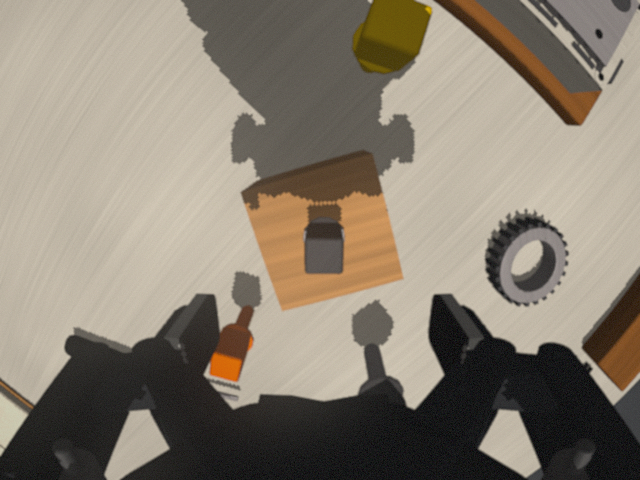

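The pin's grip top face sits square in the view, spanning about (305–343, 247–274) in the wrist picture. Its centre is at (324,260), midway between the jaws.

Run:
```python
from h import *
i=cv2.imread('pics/wrist1.png')[215:290,280:370];i=cv2.resize(i,None,fx=7,fy=7,interpolation=cv2.INTER_CUBIC);cv2.imwrite('pics/zw1.png',np.clip(255*(i/255.)**.6,0,255).astype(np.uint8))
s=get_state();W=camera_model('wrist');p,q=s['position'],s['tool_rot']
for uv in [(324,260),(305,260),(343,260)]: print(atz(*wray(W,uv,p,q),.102))
print(tri([wray(W,(324,260),p,q),ray(camera_model('scene'),(203/6+250,106/6+180)),ray(camera_model('side'),(227/6+300,115/6+285))]))
```

```text
[ 0.51462274 -0.13136798  0.102     ]
[ 0.50691678 -0.13880374  0.102     ]
[ 0.52234691 -0.12394883  0.102     ]
(array([ 0.51424273, -0.13169477,  0.10003077]), [np.float64(0.0008501140001278273), np.float64(0.0005964913177470694), np.float64(0.0005912688927671025)])
```

View pics/zw1.png

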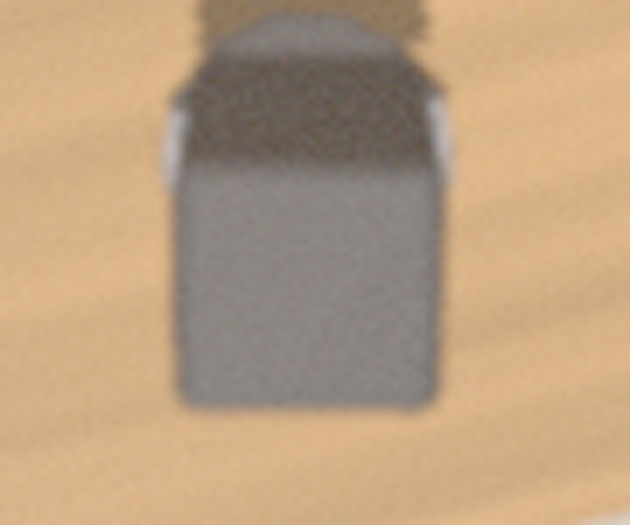

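Run:
```python
from h import *
s=get_state();W=camera_model('wrist');p,q=s['position'],s['tool_rot']
r=wray(W,(324.3,255.7),p,q);print(atz(*r,.102))
print(tri([r,ray(camera_model('scene'),(203/6+250,106/6+180)),ray(camera_model('side'),(227/6+300,115/6+285))]))
for P in ([.5138,-.1308,.242],): print(rel(P,goal(44)))
```

```text
[ 0.51296694 -0.12940727  0.102     ]
(array([ 0.51375914, -0.13110485,  0.09925742]), [np.float64(0.0010000500786823505), np.float64(0.0006429644706017544), np.float64(0.0006753696853556444)])
(array([ 8.77,  0.06, -0.09]), array([-0.1 ,  0.01,  0.  ]))
```

Call:
apply_moves --pt "3.5 0 -0.1 0 0 0 -1" --pt "6.5 0 -0.1 0 0 0 -1" --pt "8.8 0 -0.1 0 0 0 -1" --pt "8.8 0 -0.1 0 0 0 0" --pt "8.8 0 -0.1 0 0 0 0.5" --pt "8.8 0 -0.1 0 0 0 1" --pt "8.8 0 -0.1 0 0 0 1" --pt "8.8 0 -0.1 0 0 0 1" --pt "8.8 0 -0.1 0 0 0 1" --pt "8.8 0 -0.1 0 0 0 1" --force 40

```text
clock: 2.95
position: [0.5134, -0.1314, 0.2427]
tool_rot: [0.651, 0.276, 0.65, -0.276]
contact_force: [-1.5, -0.4, 11.0]
finger_gap: 0.021
```

Call:
apply_moves --pt "-0.1 0 0 0 0 0 1" --pt "-0.2 0 0 0 0 0 1" --pt "-0.2 0 0 0 0 0 1" --pt "-0.2 0 0 0 0 0 1" --force 70

```text
clock: 3.35
position: [0.5133, -0.1313, 0.2437]
tool_rot: [0.651, 0.276, 0.651, -0.276]
contact_force: [0.0, -0.5, -1.3]
finger_gap: 0.0212
```

Call:
apply_moves --pt "-3 0 0 0 0 0 1" --pt "-7 0 0 0 0 0 1" --pt "-11 0 0 0 0 0 1" --pt "-13.5 0 0 0 0 0 1" --pt "-13.5 0 0 0 0 0 1" --pt "-13.5 0 0 0 0 0 1"

```text
clock: 3.95
position: [0.5131, -0.1313, 0.3785]
tool_rot: [0.651, 0.276, 0.651, -0.276]
contact_force: [0.0, -0.4, -2.3]
finger_gap: 0.0215
```

Run:
```python
from h import *
s=get_state();print(s['clock'],s['position'],s['contact_force'],s['finger_gap'])
for c in ['wrist','side','scene']: save(get_image(c),c+'2')
print(rel([.5085,.138,.378],goal(7.2),s))
```

```text
3.95 [ 0.51313657 -0.13134939  0.37854527] [ 0.02859521 -0.37532774 -2.324929  ] 0.02147060413394204
(array([  0.05,  18.37, -19.7 ]), array([3.679e+01, 1.000e-02, 0.000e+00]))
```

View pics/wrist2.png

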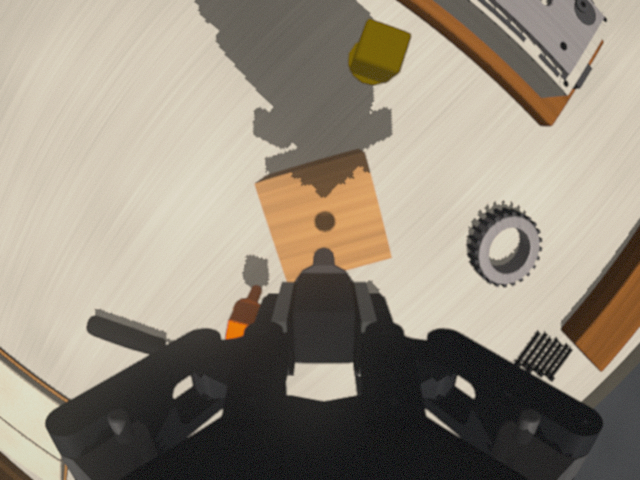

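View pics/side2.png

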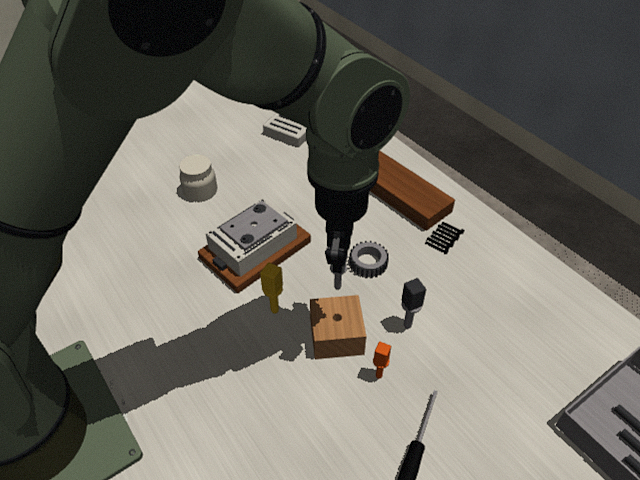

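The pin is held upright and clear of the block. Its tip is at wrist (323,250) and the empty rack hole at (325,221). Next I move over the stand.

Call:
apply_moves --pt "0 2.8 -3 6 0 0 1" --pt "0 5.6 -6 12 0 0 1" --pt "0 8.4 -9 18 0 0 1" --pt "0 11.2 -12 24 0 0 1" --pt "0 14 -15 30 0 0 1" --pt "0 16.8 -18 36 0 0 1" --pt "0 18.4 -19.7 36.8 0 0 1" --pt "0 18.4 -19.7 36.8 0 0 1" --pt "0 18.4 -19.7 36.8 0 0 1"

```text
clock: 5.0
position: [0.5087, 0.1382, 0.378]
tool_rot: [0.531, 0.467, 0.531, -0.468]
contact_force: [-0.1, 0.1, -1.1]
finger_gap: 0.0213
```

Run:
```python
from h import *
s=get_state();print(s['clock'],s['position'],s['tool_rot'],s['contact_force'],s['finger_gap'])
for c in ['wrist','side','scene']: save(get_image(c),c+'3')
S,D,W=camera_model('scene'),camera_model('side'),camera_model('wrist')
H=np.array([.5085,.138,.079]);print(proj(S,H),proj(D,H),wproj(W,H,s['position'],s['tool_rot']))
def z(n,x,y,w,h,k,o):
    i=cv2.imread(f'pics/{n}.png')[y:y+h,x:x+w]; i=cv2.resize(i,None,fx=k,fy=k,interpolation=cv2.INTER_CUBIC)
    i=np.clip(255*(i/255.)**0.6,0,255).astype(np.uint8); cv2.imwrite(f'pics/{o}.png',i)
z('side2',190,190,125,105,6,'zd_st2');z('scene3',355,180,110,100,7,'zs3');z('side3',210,160,100,90,8,'zd3')
```

```text
5.0 [0.50871782 0.13818757 0.37796273] [ 0.53051278  0.46683509  0.53074945 -0.46789551] [-0.13347736  0.06720515 -1.05510264] 0.0213332988667635
[407.52760629 249.02823712] [253.48256792 223.15867029] [323.61062301 228.19572835]
```

View pics/wrist3.png

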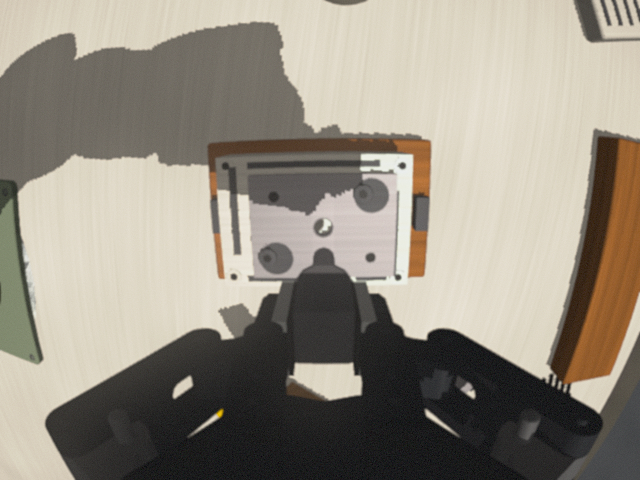

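View pics/zd_st2.png

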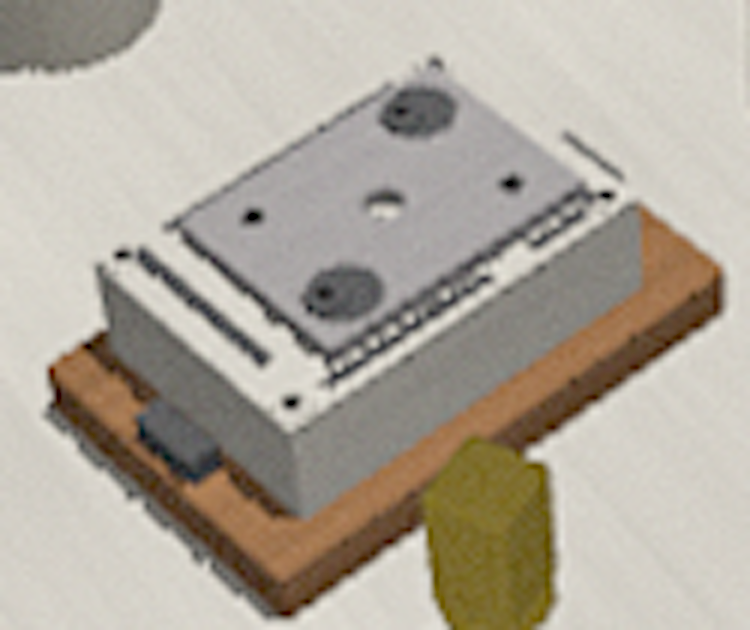

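View pics/zs3.png

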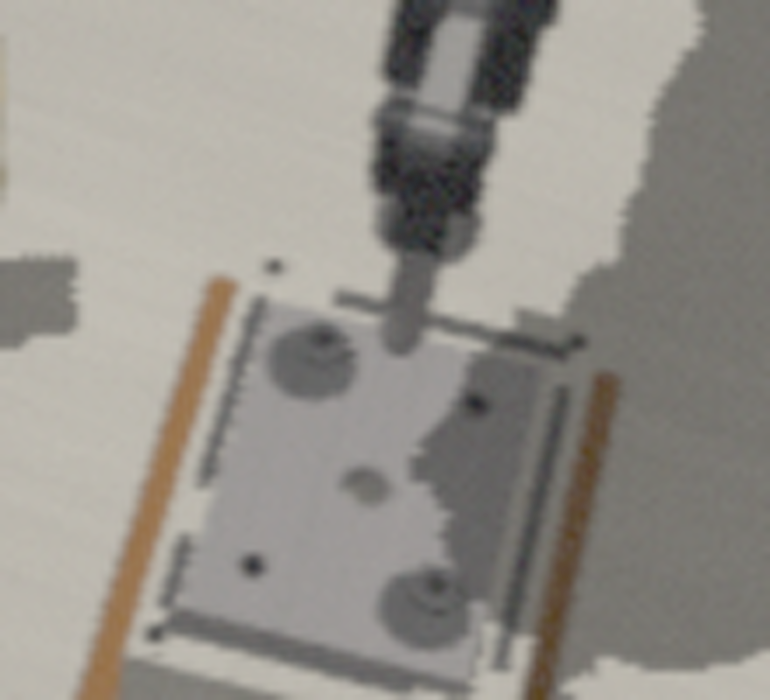

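View pics/zd3.png

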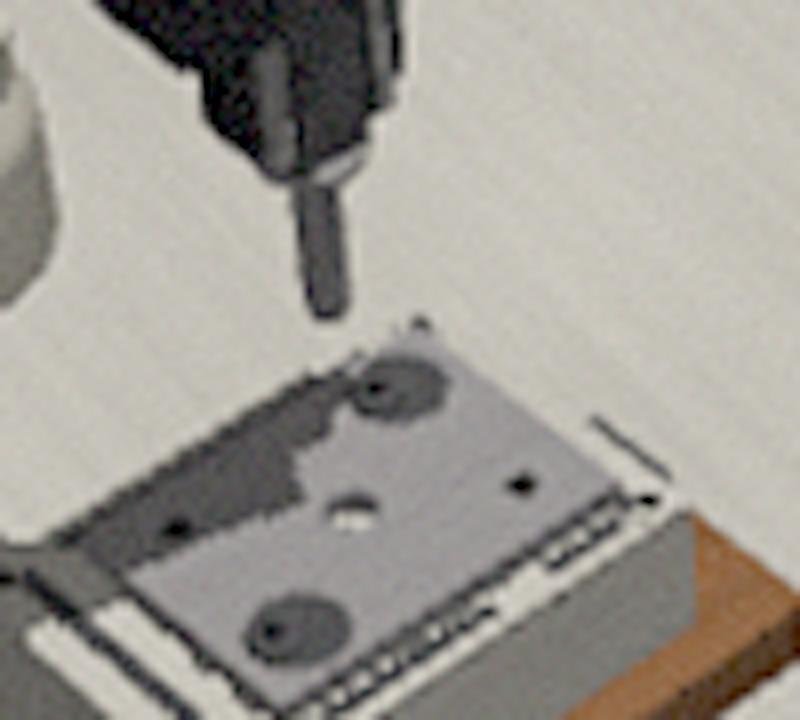

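Run:
```python
from h import *
s=get_state();p,q=s['position'],s['tool_rot']
S,D,W=camera_model('scene'),camera_model('side'),camera_model('wrist')
for n,a,b,c in [('hole',(407.1,249.4),(254.05,224.1),(323,228)),('tip',(412.1,229.1),(250.75,199.1),None)]:
    r=[ray(S,a),ray(D,b)]+([wray(W,c,p,q)] if c else [])
    print(n,tri(r),tri(r[:2])[0]); 
    if n=='hole': print([atz(*x,.079)[:2] for x in r])
    else: print([atz(*x,.1475)[:2] for x in r])
i=cv2.imread('pics/wrist3.png')[210:310,270:380];i=cv2.resize(i,None,fx=7,fy=7,interpolation=cv2.INTER_CUBIC);cv2.imwrite('pics/zw3.png',np.clip(255*(i/255.)**.5,0,255).astype(np.uint8))
```

```text
hole (array([0.50863917, 0.13687356, 0.07730098]), [np.float64(0.0004994090103857656), np.float64(0.00029761089194501765), np.float64(0.00029461458163997334)]) [0.50869438 0.13709404 0.07713491]
[array([0.50968684, 0.13755604]), array([0.50803128, 0.13508741]), array([0.5085182 , 0.13701827])]
tip (array([0.50898298, 0.13792398, 0.14472431]), [np.float64(0.0001305743420927245), np.float64(0.00013057434209275132)]) [0.50898298 0.13792398 0.14472431]
[array([0.51121522, 0.13819723]), array([0.50758111, 0.13539755])]
```

View pics/zw3.png

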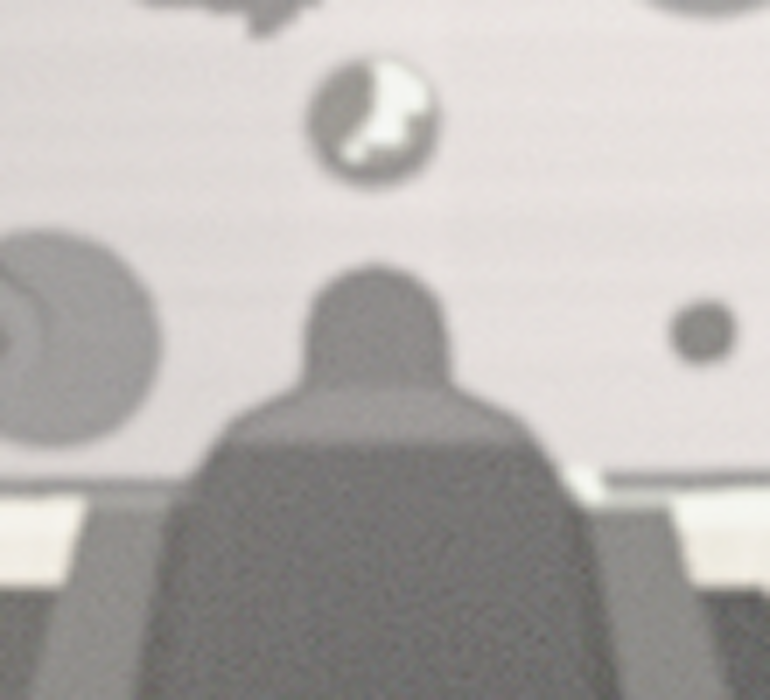

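Call:
apply_moves --pt "3 -0.04 0.08 0 0 0 1" --pt "5 -0.04 0.08 0 0 0 1" --pt "6.1 -0.04 0.08 0 0 0 1" --pt "6.1 -0.04 0.08 0 0 0 1" --pt "6.1 -0.04 0.08 0 0 0 1"

```text
clock: 5.65
position: [0.5087, 0.1372, 0.3183]
tool_rot: [0.53, 0.468, 0.53, -0.468]
contact_force: [0.4, -0.8, -1.3]
finger_gap: 0.0208
```

Run:
```python
from h import *
s=get_state();print(s['clock'],s['position'],s['contact_force'],s['finger_gap'])
for c in ['wrist','side','scene']: save(get_image(c),c+'4')
def z(n,x,y,w,h,k,o):
    i=cv2.imread(f'pics/{n}.png')[y:y+h,x:x+w]; i=cv2.resize(i,None,fx=k,fy=k,interpolation=cv2.INTER_CUBIC)
    return np.clip(255*(i/255.)**0.5,0,255).astype(np.uint8)
a=np.hstack([z('scene4',380,220,50,50,8,''),z('side4',230,195,50,50,8,'')]);cv2.imwrite('pics/z4.png',a)
cv2.imwrite('pics/zw4.png',z('wrist4',250,170,140,110,5,''))
```

```text
5.65 [0.50873588 0.13716022 0.31828231] [ 0.42085349 -0.82634437 -1.28401746] 0.0207918797113526
```

View pics/z4.png

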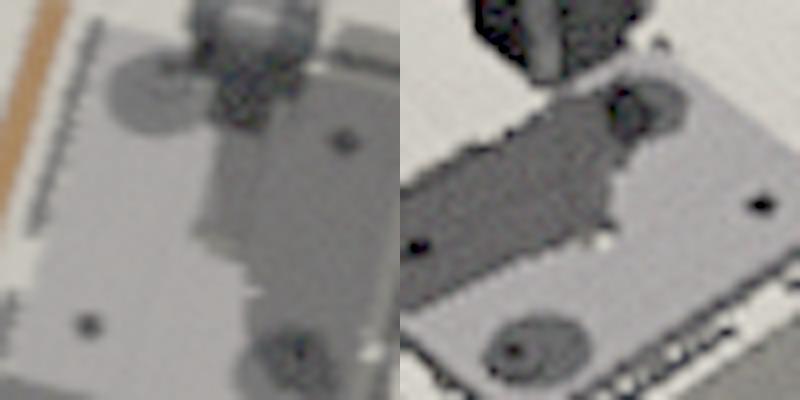

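View pics/zw4.png

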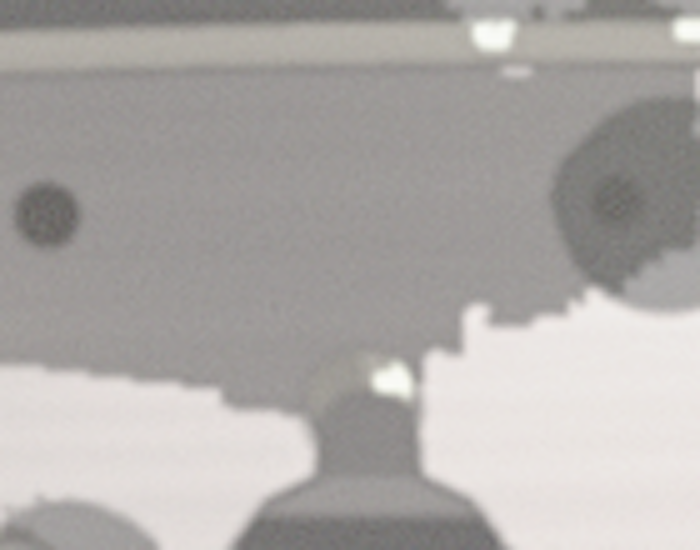

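Call:
apply_moves --pt "0.3 -0.04 0 0 0 0 1" --pt "0.5 -0.04 0 0 0 0 1" --pt "0.65 -0.04 0 0 0 0 1" --pt "0.75 -0.04 0 0 0 0 1" --pt "0.75 -0.04 0 0 0 0 1"

```text
clock: 6.3
position: [0.5081, 0.1374, 0.31]
tool_rot: [0.53, 0.468, 0.53, -0.468]
contact_force: [-0.4, 0.4, -1.1]
finger_gap: 0.021
```

Call:
apply_moves --pt "0.1 0 0 0 0 0 1" --pt "0.15 0 0 0 0 0 1" --pt "0.15 0 0 0 0 0 1"

```text
clock: 6.6
position: [0.5081, 0.1374, 0.3086]
tool_rot: [0.53, 0.468, 0.53, -0.468]
contact_force: [0.4, -0.2, -2.1]
finger_gap: 0.0209
```

Call:
apply_moves --pt "0.1 0 0 0 0 0 1" --pt "0.2 0 0 0 0 0 1" --pt "0.2 0 0 0 0 0 1"

```text
clock: 6.9
position: [0.5081, 0.1374, 0.3065]
tool_rot: [0.53, 0.468, 0.53, -0.468]
contact_force: [-0.2, -0.1, -0.9]
finger_gap: 0.0211
```

Call:
apply_moves --pt "0.1 0 0 0 0 0 1" --pt "0.2 0 0 0 0 0 1" --pt "0.2 0 0 0 0 0 1"

```text
clock: 7.2
position: [0.5081, 0.1374, 0.3045]
tool_rot: [0.53, 0.468, 0.53, -0.468]
contact_force: [1.4, 0.4, -1.7]
finger_gap: 0.021
```

Run:
```python
from h import *
for c in ['wrist','side']: save(get_image(c),c+'5')
def z(n,x,y,w,h,k,o):
    i=cv2.imread(f'pics/{n}.png')[y:y+h,x:x+w]; i=cv2.resize(i,None,fx=k,fy=k,interpolation=cv2.INTER_CUBIC)
    return np.clip(255*(i/255.)**0.4,0,255).astype(np.uint8)
cv2.imwrite('pics/z5.png',z('side5',220,180,70,60,8,''))
cv2.imwrite('pics/zw5.png',z('wrist5',250,170,140,110,5,''))
```

```text
(no output)
```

View pics/z5.png

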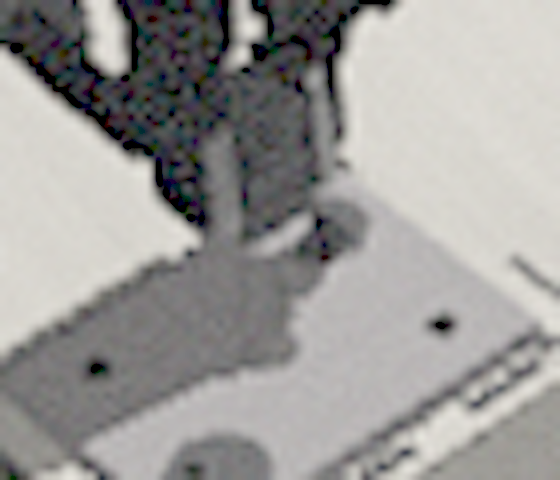

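View pics/zw5.png

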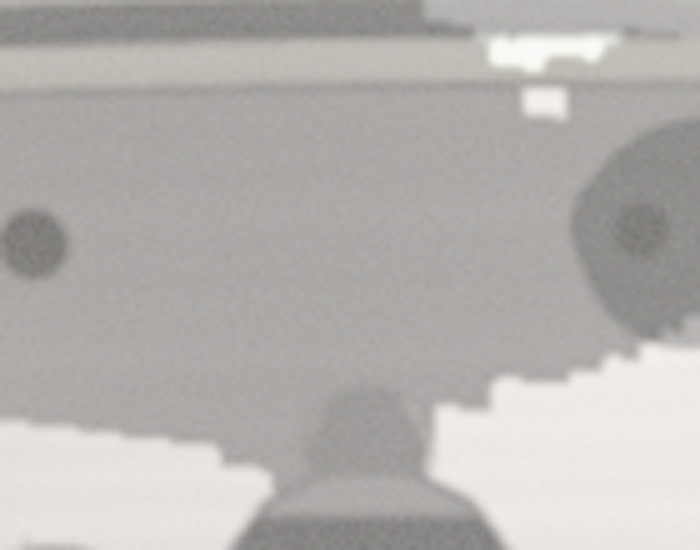

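The wrist view shows the tip inside the hole: a thin crescent is visible around it at zoom (365,400). Next I feel for the casting.

Call:
apply_moves --pt "0.1 0 0 0 0 0 1" --pt "0.15 0 0 0 0 0 1" --pt "0.15 0 0 0 0 0 1"

```text
clock: 7.6
position: [0.5081, 0.1374, 0.3031]
tool_rot: [0.53, 0.468, 0.53, -0.468]
contact_force: [-0.3, -0.4, -1.2]
finger_gap: 0.0211
```

Call:
apply_moves --pt "0.05 0 0 0 0 0 1" --pt "0.1 0 0 0 0 0 1" --pt "0.1 0 0 0 0 0 1"

```text
clock: 7.9
position: [0.5081, 0.1374, 0.3025]
tool_rot: [0.53, 0.468, 0.53, -0.468]
contact_force: [-1.7, -0.2, 9.1]
finger_gap: 0.0211
```

Call:
apply_moves --pt "-0.02 -0.05 0 0 0 0 1" --pt "-0.02 -0.1 0 0 0 0 1" --pt "-0.02 -0.15 0 0 0 0 1" --pt "-0.02 -0.2 0 0 0 0 1" --pt "-0.02 -0.2 0 0 0 0 1"

```text
clock: 8.4
position: [0.5064, 0.1372, 0.3026]
tool_rot: [0.531, 0.468, 0.53, -0.467]
contact_force: [4.9, 0.8, 4.4]
finger_gap: 0.0211
```

Call:
apply_moves --pt "0 -0.05 0 0 0 0 1" --pt "0 -0.1 0 0 0 0 1" --pt "0 -0.15 0 0 0 0 1" --pt "0 -0.15 0 0 0 0 1"

```text
clock: 8.8
position: [0.5048, 0.137, 0.3025]
tool_rot: [0.531, 0.468, 0.53, -0.467]
contact_force: [4.7, 0.8, 3.9]
finger_gap: 0.021
```

Call:
apply_moves --pt "0 -0.05 0 0 0 0 1" --pt "0 -0.1 0 0 0 0 1" --pt "0 -0.15 0 0 0 0 1" --pt "0 -0.15 0 0 0 0 1"

```text
clock: 9.2
position: [0.5028, 0.1367, 0.3021]
tool_rot: [0.53, 0.467, 0.531, -0.468]
contact_force: [0.9, -0.9, 0.5]
finger_gap: 0.021
```

Call:
apply_moves --pt "0.05 0 0 0 0 0 1" --pt "0.1 0 0 0 0 0 1" --pt "0.1 0 0 0 0 0 1"

```text
clock: 9.5
position: [0.503, 0.1367, 0.3012]
tool_rot: [0.53, 0.467, 0.531, -0.468]
contact_force: [-0.1, -0.3, -1.8]
finger_gap: 0.0209
```

Call:
apply_moves --pt "0.05 0 0 0 0 0 1" --pt "0.1 0 0 0 0 0 1" --pt "0.15 0 0 0 0 0 1" --pt "0.15 0 0 0 0 0 1"

```text
clock: 9.9
position: [0.503, 0.1368, 0.2998]
tool_rot: [0.53, 0.467, 0.531, -0.468]
contact_force: [-3.0, 0.3, 0.4]
finger_gap: 0.021
```

Call:
apply_moves --pt "0 -0.04 0 0 0 0 1" --pt "0.05 -0.06 0 0 0 0 1" --pt "0.1 -0.06 0 0 0 0 1" --pt "0.1 -0.06 0 0 0 0 1"

```text
clock: 10.3
position: [0.5026, 0.1367, 0.299]
tool_rot: [0.53, 0.468, 0.53, -0.468]
contact_force: [-1.2, 1.2, 4.0]
finger_gap: 0.0213
```

Call:
apply_moves --pt "0 -0.04 -0.03 0 0 0 1" --pt "0 -0.06 -0.04 0 0 0 1" --pt "0.05 -0.06 -0.04 0 0 0 1" --pt "0.05 -0.06 -0.04 0 0 0 1"

```text
clock: 10.7
position: [0.502, 0.1369, 0.2983]
tool_rot: [0.53, 0.468, 0.53, -0.468]
contact_force: [1.6, -0.2, 0.9]
finger_gap: 0.021
```

Call:
apply_moves --pt "0.05 0 0 0 0 0 1" --pt "0.1 0 0 0 0 0 1" --pt "0.15 0 0 0 0 0 1" --pt "0.15 0 0 0 0 0 1"

```text
clock: 11.1
position: [0.5019, 0.137, 0.2968]
tool_rot: [0.53, 0.468, 0.53, -0.468]
contact_force: [1.0, -0.9, -0.5]
finger_gap: 0.0211
```

Call:
apply_moves --pt "0.1 0 0 0 0 0 1" --pt "0.2 0 0 0 0 0 1" --pt "0.3 0 0 0 0 0 1" --pt "0.3 0 0 0 0 0 1"

```text
clock: 11.5
position: [0.5019, 0.137, 0.2937]
tool_rot: [0.53, 0.468, 0.53, -0.468]
contact_force: [0.6, -0.2, -1.8]
finger_gap: 0.0208
```

Call:
apply_moves --pt "0.15 0 0 0 0 0 1" --pt "0.3 0 0 0 0 0 1" --pt "0.45 0 0 0 0 0 1" --pt "0.6 0 0 0 0 0 1" --pt "0.75 0 0 0 0 0 1" --pt "0.75 0 0 0 0 0 1"

```text
clock: 12.1
position: [0.5019, 0.137, 0.2861]
tool_rot: [0.53, 0.468, 0.53, -0.468]
contact_force: [0.8, 0.3, -4.0]
finger_gap: 0.0212
```

Call:
apply_moves --pt "0.15 0 0 0 0 0 1" --pt "0.3 0 0 0 0 0 1" --pt "0.45 0 0 0 0 0 1" --pt "0.6 0 0 0 0 0 1" --pt "0.75 0 0 0 0 0 1" --pt "0.75 0 0 0 0 0 1"

```text
clock: 12.7
position: [0.5019, 0.137, 0.2786]
tool_rot: [0.53, 0.468, 0.53, -0.468]
contact_force: [0.3, -0.4, -3.0]
finger_gap: 0.0212
```

Call:
apply_moves --pt "0.15 0 0 0 0 0 1" --pt "0.3 0 0 0 0 0 1" --pt "0.45 0 0 0 0 0 1" --pt "0.6 0 0 0 0 0 1" --pt "0.75 0 0 0 0 0 1" --pt "0.9 0 0 0 0 0 1" --pt "1.05 0 0 0 0 0 1" --pt "1.2 0 0 0 0 0 1" --pt "1.2 0 0 0 0 0 1"

```text
clock: 13.6
position: [0.5019, 0.137, 0.2666]
tool_rot: [0.53, 0.468, 0.53, -0.468]
contact_force: [0.1, -0.3, -2.7]
finger_gap: 0.0211
```

Call:
apply_moves --pt "0.1 0 0 0 0 0 1" --pt "0.2 0 0 0 0 0 1" --pt "0.3 0 0 0 0 0 1" --pt "0.35 0 0 0 0 0 1" --pt "0.35 0 0 0 0 0 1"

```text
clock: 14.1
position: [0.5019, 0.137, 0.2633]
tool_rot: [0.53, 0.468, 0.53, -0.468]
contact_force: [0.7, 0.9, 0.4]
finger_gap: 0.0211
```

Call:
apply_moves --pt "0.05 0 0 0 0 0 1" --pt "0.1 0 0 0 0 0 1" --pt "0.1 0 0 0 0 0 1"

```text
clock: 14.4
position: [0.5019, 0.137, 0.2623]
tool_rot: [0.53, 0.468, 0.53, -0.468]
contact_force: [-0.7, 0.0, 0.1]
finger_gap: 0.0209
```

Call:
apply_moves --pt "0.05 0 0 0 0 0 1" --pt "0.08 0 0 0 0 0 1" --pt "0.08 0 0 0 0 0 1"

```text
clock: 14.7
position: [0.5019, 0.137, 0.2617]
tool_rot: [0.53, 0.468, 0.53, -0.468]
contact_force: [-1.5, 0.2, 3.8]
finger_gap: 0.0209
```

Call:
apply_moves --pt "0.03 0 0 0 0 0 1" --pt "0.05 0 0 0 0 0 1" --pt "0.05 0 0 0 0 0 1"

```text
clock: 15.0
position: [0.5019, 0.137, 0.2615]
tool_rot: [0.53, 0.468, 0.53, -0.468]
contact_force: [-3.0, -0.1, 12.9]
finger_gap: 0.0213
```

Run:
```python
from h import *
for c in ['wrist','side','scene']: save(get_image(c),c+'6')
def z(n,x,y,w,h,k,o):
    i=cv2.imread(f'pics/{n}.png')[y:y+h,x:x+w]; i=cv2.resize(i,None,fx=k,fy=k,interpolation=cv2.INTER_CUBIC)
    return np.clip(255*(i/255.)**0.4,0,255).astype(np.uint8)
cv2.imwrite('pics/z6.png',np.hstack([z('side6',220,180,60,60,6,''),z('wrist6',270,200,100,90,4,'')]))
```

```text
(no output)
```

View pics/z6.png

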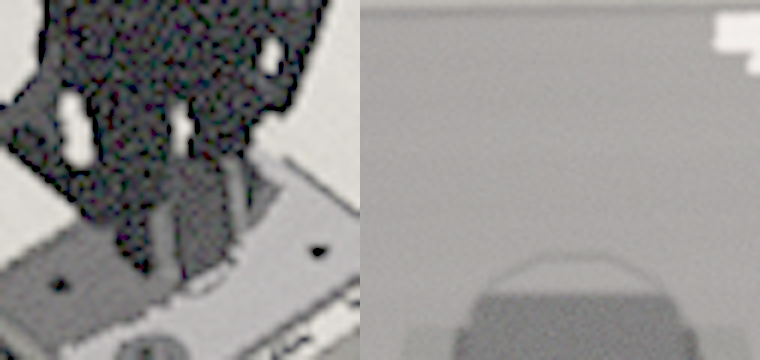

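Call:
apply_moves --pt "-0.04 0 0 0 0 0 1" --pt "-0.04 0 0 0 0 0 0.6" --pt "-0.04 0 0 0 0 0 0" --pt "-0.04 0 0 0 0 0 -0.5" --pt "-0.04 0 0 0 0 0 -0.5" --pt "-0.04 0 0 0 0 0 -0.5" --pt "-0.04 0 0 0 0 0 -0.5"

```text
clock: 15.85
position: [0.5019, 0.137, 0.2614]
tool_rot: [0.53, 0.468, 0.53, -0.468]
contact_force: [0.1, 0.7, 0.5]
finger_gap: 0.064
```

Call:
apply_moves --pt "-1 0 0 0 0 0 -0.5" --pt "-3 0 0 0 0 0 -0.5" --pt "-6 0 0 0 0 0 -0.5" --pt "-10 0 0 0 0 0 -0.5" --pt "-13 0 0 0 0 0 -0.5" --pt "-13 0 0 0 0 0 -0.5"

```text
clock: 16.45
position: [0.5021, 0.137, 0.3956]
tool_rot: [0.531, 0.469, 0.529, -0.466]
contact_force: [-0.2, -0.4, -1.0]
finger_gap: 0.0639
```

Run:
```python
from h import *
s=get_state();print(s['clock'],s['position'],s['contact_force'])
for c in ['wrist','side','scene']: save(get_image(c),c+'7')
def z(n,x,y,w,h,k,o):
    i=cv2.imread(f'pics/{n}.png')[y:y+h,x:x+w]; i=cv2.resize(i,None,fx=k,fy=k,interpolation=cv2.INTER_CUBIC)
    return np.clip(255*(i/255.)**0.6,0,255).astype(np.uint8)
cv2.imwrite('pics/z7.png',np.hstack([z('side7',205,170,100,100,4,''),z('scene7',360,200,100,100,4,'')]))
```

```text
16.45 [0.50207934 0.13698154 0.39561859] [-0.17367231 -0.36009597 -1.0414665 ]
```

View pics/z7.png

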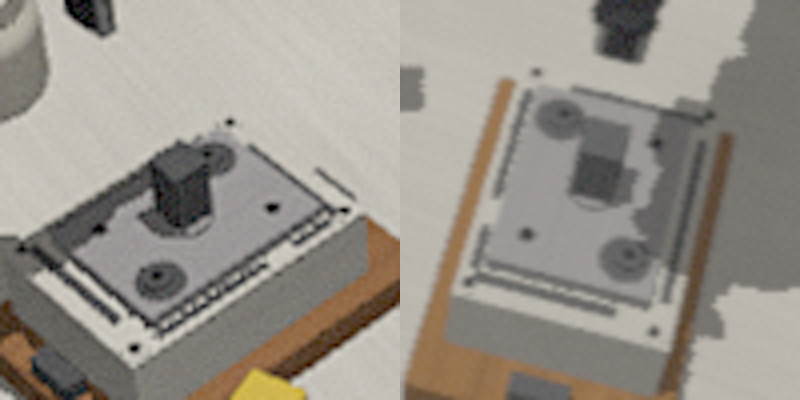

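View pics/wrist7.png

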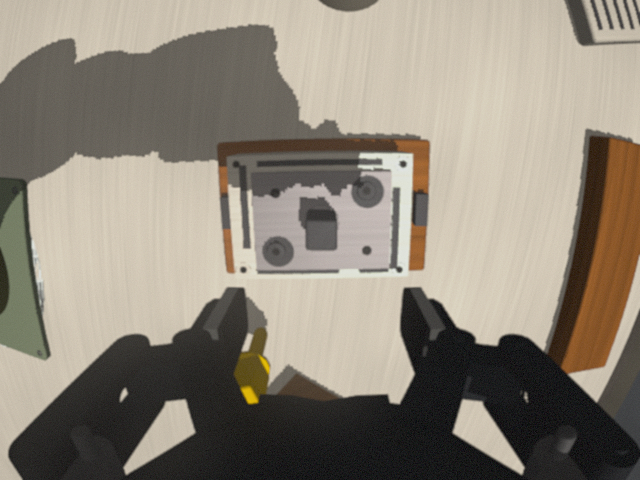

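View pics/scene7.png

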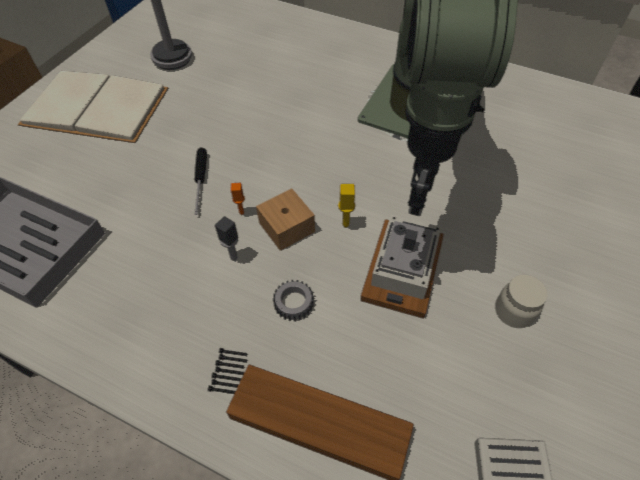

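Run:
```python
from h import *
print(tri([ray(camera_model('side'),(205+181/4,170+160/4)),ray(camera_model('scene'),(360+206/4,200+138/4))]))
print(finish_job())
```

```text
(array([0.50356774, 0.13727214, 0.11984726]), [np.float64(0.0010858890650891197), np.float64(0.0010858890650890774)])
the job is handed in; nothing more can be done
None
```

The job is handed in: the pin is fully home in the bore with its collar on the plate. It is released, and the arm is clear above it. The clock was at about 16.6 s of the 61 s allowed; no verdict is reported.

- **Insertion:** I took the smaller dark pin from the wooden block and put it through the plate hole. I felt the casting at about 9 N, then slid plate and pin about 5 mm towards the stand's -x. There the vertical force fell away and the tip dropped into the bore. After two small sideways corrections the pin went down freely.
- **Force:** The collar met the plate within about 1 mm of the expected height, and I seated it with about 13 N. That was the highest reading I saw. Readings come only at the end of each move, so short peaks in between were not seen.
- **At pick-up:** An 11 N push showed while the gripper closed on the pin in its block. It went away once I lifted slightly.
- **Last checks:** The pin stands upright with its collar on the plate. The top of the grip measured 120 mm high against the 121 mm expected, which is within camera accuracy. The gear, tub and screwdriver look unmoved in the scene picture.

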